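Press down the cupboard's sprung catch and lower its drop-front door

TASK

Open the small grey polish cupboard: take the screwdriver out of the tool rack, reach its blade down through the narrow gap behind the top of the cupboard's drop-front door, gently press the sprung catch down until it lets go, and bring the door over and all the way down. Then hang the screwdriver back in the rack by its handle. Never push or pull hard on the cupboard or its catch, ease the door down instead of flinging it, and leave the other things where they are.

Things in the scene. Friction and masses are not known exactly. Their poses are not given: they have to be found in the camera images.
- cupboard: Grey painted drop-front cupboard, fixed: 260 wide (own y) x 140 deep (x) x 150 mm high, free above. Origin: centre of its underside; its door faces own -x. The door (258 wide, 147 high, 12 thick) covers the front: shut, its inner face is at x = -72 mm. A rail 12 mm thick runs along the door's inner top edge: face at x = -60, from z = 128 to 149 mm.
- cutout_back (a point): Middle of the back edge of the cut-out in the cupboard's top, behind the middle of the door (cupboard x = -18, y = 0, z = 150 mm). The cut-out is 56 mm wide (y) and open to the door; the catch is seen below it.
- catch_gap (a point): Centre of the narrow gap, level with the cupboard's top (x = -50, y = 0, z = 150 mm); axes as the cupboard's, x to its back. 20 mm in x, from the door's rail (x = -60) to the steel keeper plate (x = -40 to -37, fixed to the door's inside), 44 mm in y between the keeper's cheeks. If the barb below is not free, a pulled door stops dead after 2 mm of play.
- hook_pivot (a point): Pivot of the sprung steel hook in the cupboard (x = +32, z = 102.5 mm). Its arm comes forward through the keeper's window; its barb, 16 mm wide, stands up before the plate: flat top from x = -41 to -63, then sloping to a nose at -70, 38 mm below catch_gap on average, but 29 to 47 mm: the keeper is set higher or lower each time (slotted screws, in no reading). Feel for it.
- door (a joint): The door's angle, rad: 0 shut, grows as its top comes towards the robot and down, to a stop at 1.3. Its stiff hinges (0.45 N m of friction; door 0.45 kg) leave it at any angle. With the barb held down, draw it by its rail: when its top has come 5 to 8 mm the keeper lies over the barb and keeps it down, and the blade can be raised to the rail and lead the door down.
- door_hinge (a point): Middle of the door's hinge line (cupboard x = -78, z = 12 mm), in the middle of the door's thickness; the line runs along the cupboard's y. Axes turn with the door: z up the door, x to its inside.
- door_top (a point): Middle of the top edge of the door's rail, on the rail's inner face: 137 mm up the door from door_hinge and 18 mm to its inside. The rail's face reaches 21 mm down the door from here.
- driver: Screwdriver: fluted handle 82 mm long, 24 x 25 mm across, and a straight shaft 90 mm long, 5 mm thick; 60 g, nearly all handle. At the start it hangs in the rack's middle hole, handle up, the handle's flat lower end on the board. Own y runs from tip to handle; its origin lies 12.5 mm beside its axis, 7 mm below the handle's lower end.
- driver_tip (a point): End of the screwdriver's blade, on its axis. On the barb: the spring resists with about 3 to 8 N; the barb is free when pressed 8 to 9 mm down from where it was first felt; at 10 to 11 mm the hook's arm meets the window's hard lower edge and the force rises steeply.
- driver_grip (a point): On the screwdriver's axis in the handle, 123 mm from the tip, 33 mm above the handle's lower end: a good place for the fingers. Own axes as the driver's; x and z both run across the handle.
- rack: Wooden tool rack, fixed: a board 170 (own x) x 60 (y) x 16 mm, upper face 135 mm above the surface, on two end cheeks. Upright through holes along x at -55, 0 and +55 mm; the last holds a file, its wooden handle 21 mm thick, reaching 85 mm above the board. Origin: centre of its underside.
- rack_hole (a point): Mouth of the rack's middle hole, 14 mm wide, at the board's upper face; axes as the rack's. The seated screwdriver's tip is 90 mm below it.
- tin: Round polish tin, 62 mm across, 22 mm high, on the cupboard's top, at the back on the right. Leave alone.
- tape: Roll of masking tape, 100 mm across, 24 mm high, lying to the left. Leave alone.
- oil: Small bottle with a ribbed cap, 42 mm across, 92 mm high, to the right of the cupboard. Leave alone.
- rough_a: Broken slab of rough stone, 123 x 43 x 32 mm, to the left of the cupboard. Leave alone.
- slab: Sawn stone slab, 64 x 44 x 8 mm, lying near the front edge. Leave alone.
Mind the look-alikes: they are no part of the job. Leave any green or yellow look-alike of the driver alone.

How it is judged:
By the outcome, as a careful person would: the job done as asked, in the order asked, and still so for the second after the job is handed in, with the robot touching nothing.
It also fails if it takes over 59 s, if anything falls off the work surface, if the arm or the gripper's body presses on something with over 40 N, if the wrist force passes 120 N, or if a joint passes its speed limit or range.

ROBOT

A 6-joint arm with a two-finger parallel gripper is mounted at the origin on a cart in front of the work surface, level with it; the furniture and walls round the work are solid. World frame = base frame: x ahead of the robot, y to its left, z up, the work surface at z = 0. Lengths are in m, angles in rad, forces in N, time in s.
With the tool pointing down it reaches from about 0.275 to 0.975 m from the base axis. Payload 8.4 kg.
Tool frame: the origin (TCP) lies midway between the tips of the shut fingers; the grasp point (between the pads) lies 19 mm behind it; z points along the fingers, y is the line along which they close (so a half turn about z gives the same grasp; the last joint's range is limited). The gripper opens to 92 mm and grips with 3 to 60 N. Pads are 20 mm wide; open, the fingers measure 128 mm over their backs; the gripper's body (75 mm by 189 mm) begins 69 mm behind the grasp point.
Start: joints at [-1.29, 0.353, 1.633, -0, 1.155, -0.002], TCP at [0.174, -0.6, 0.215] pointing down, gripper open.
Joint ranges: [-2.63, 2.63], [-0.92, 2.1], [0.06, 2.66], [-1.3, 4.44], [0, 2.69], [-3.02, 3.02]. Speed limits (rad/s): [2.22, 2.22, 2.79, 3.14, 3.14, 3.14].

INTERFACE

Orientations are given as [roll, pitch, yaw] about the fixed x, y, z axes, in that order (R = Rz(yaw) Ry(pitch) Rx(roll)).
In Python, from cell import status, cams, order, nets gives the robot as it stands.
- The arm moves only by the tool apply_moves, never from a script. Its argument "rows" is a list of rows, each a list of 7 numbers: the turn, a rotation vector about the tool's x, y, z in degrees, then the shift along the tool's x, y, z in mm, then the finger opening in mm, from 0 to 91.9. In form: [[wx, wy, wz, x, y, z, claw], ...]. A call has 1 to 8 rows; each row shifts and turns the commanded pose from where the row before left it, along the tool's axes as they then stand; what a row does not reach is not made up. A row lasts 1/10 s, in which the tool goes at most 50 mm and 8.59 degrees, less where a joint would pass 70% of its speed; a pose out of reach is approached as far as the arm can. A call is refused whole if a number of a shift passes 50 or a number of a turn 8.59, either way. A call with a gripper value outside its range is refused whole. The fingers move at their own pace and stop on an object; the grip force is fixed at half the most. Time passes only in rows, so rows that do not move let the fingers close. It gives the time, the measured TCP pose, the force, the opening and the grip force at its end, in the units of the state.
- status.read_state(): the state, without advancing time (a new reading comes with each control period).
- cams.snapshot(name): name is "side" or "top" or "wrist"; returns a dict with "pixels" (384x512x3 uint8, red, green, blue), "range_z" (384x512 float32, m along the optical axis (not along the pixel's ray), 0 where there is no reading), "fx", "fy", "cx", "cy" (pixels), "R" (3x3) and "t" (3): a world point X has camera coordinates R X + t. Camera axes: x right, y down, z forward; pixel columns grow to the right and rows downward; lengths in m; the calibration is good to about 2 mm. A picture is of the moment at which its call begins.
- order.hand_in(): hands the job in; it is judged then, once.
Trained networks look in a picture, given as the dict that the camera call returned (one of the last four; its "shot" number tells which), for a name from the list of things; names that differ only in an ending like _2 or _b are one class to them, and where a whole thing is asked for, a point or a joint stands for the part that bears it (a point fixed in the world has none). Each returns a list of dicts, best first, with "p" (0 to 1); they miss things now and then, are a little off and sometimes report something else, mostly with a low value. They report only what shows in the picture. A call takes as long as a camera call. They do not tell look-alikes from the thing itself.
- nets.look_for(picture, query): "extent" ([centre column, centre row, width, height] in pixels, round what is visible of it).
- nets.place_of(picture, query): "centre" ([row, column] in pixels: a listed point, or the origin of a listed thing).
The state is a dict: "time_s": time; "qpos": joint angles; "joint_vel": joint speeds; "joint_efforts": joint torques, N m; "eef_pos": TCP position; "ee_rot": TCP orientation; "force": force on the tool from outside, world axes, zero at the start; "torque": the same for the moment, N m; "finger_gap": finger opening in m; "grasp_force": force on a finger pad.
Only numpy, scipy, OpenCV 4.12 (cv2) and the standard library are available. Lean on these libraries where they do the work, as an engineer would, in place of code of your own. Each camera call takes 0.05 s, during which the arm holds its last target. There are 200 camera calls.

## Working session

There is one attempt and no reset: what is moved stays moved. The work goes in short steps, Python scripts to look and compute and a tool call to move; the robot and the scene stay as the last step left them, time stands still between calls to the robot, and variables do not carry over. Pictures are saved under pics/ and viewed, at most 14 in all, crops included, and the job is handed in when it is done.

Besides the shell and the picture viewer there is one more tool, called after "Emit:" as a command line: name --pt "numbers of a row" for each row, then --argument value for the rest. apply_moves: Moves the arm, as the interface text tells. Its arguments: {"type":"object","properties":{"rows":{"type":"array","items":{"type":"array","items":{"type":"number"}}}},"required":["rows"]}

```bash
ls; mkdir -p pics
cat > h.py <<'E'
import numpy as np, cv2
from cell import status, cams, order, nets
from scipy.spatial.transform import Rotation as Ro
def world(s,u,v,z=None):
    u=float(u);v=float(v)
    if z is None:
        p=s["range_z"][max(0,int(v)-1):int(v)+2,max(0,int(u)-1):int(u)+2]; p=p[p>0]; z=np.median(p) if p.size else np.nan
    c=np.array([(u-s["cx"])/s["fx"]*z,(v-s["cy"])/s["fy"]*z,z])
    return np.array(s["R"]).T@(c-np.array(s["t"]))
def atz(s,u,v,h):
    R=np.array(s["R"]);o=-R.T@np.array(s["t"]);d=R.T@np.array([(u-s["cx"])/s["fx"],(v-s["cy"])/s["fy"],1])
    return o+d*(h-o[2])/d[2]
def proj(s,X):
    c=np.array(s["R"])@np.array(X)+np.array(s["t"]); return np.array([s["fx"]*c[0]/c[2]+s["cx"],s["fy"]*c[1]/c[2]+s["cy"]])
def save(s,n): cv2.imwrite("pics/"+n,cv2.cvtColor(s["pixels"],cv2.COLOR_RGB2BGR))
E
python3 - <<'E'
from h import *
np.set_printoptions(precision=4,suppress=True)
st=status.read_state();print(st)
ims=[]
for n in ["top","side"]:
    s=cams.snapshot(n);ims.append(s["pixels"])
    print(n,s["fx"],s["cx"],s["cy"],-np.array(s["R"]).T@s["t"]); print(np.array(s["R"]))
    for q in ["driver","driver_grip","rack","rack_hole","cupboard","cutout_back","catch_gap","door_top","door_hinge"]:
        for d in nets.place_of(s,q)[:3]:
            r,c=d["centre"]; print(q,round(d["p"],2),[round(c),round(r)],world(s,c,r))
    save(s,n+"0.png")
E
```

```text
pics
{'time_s': 0.0, 'qpos': array([-1.2904,  0.3536,  1.6341, -0.    ,  1.1552, -0.0024]), 'joint_vel': array([ 0.0009, -0.0014,  0.0006,  0.0002,  0.0007,  0.0008]), 'joint_efforts': array([ -0.0005, -59.385 , -33.4208,   0.0696,   0.0234,  -0.0001]), 'eef_pos': array([ 0.1743, -0.5997,  0.2139]), 'ee_rot': array([-3.1403,  0.    ,  0.2828]), 'force': array([-0.6412,  0.591 ,  0.5837]), 'torque': array([ 0.0114, -0.0235, -0.0348]), 'grasp_force': 0.0, 'finger_gap': 0.09200267682039859}
top 468.16328202125766 256.4538614713635 198.83773507232615 [ 0.2202 -0.0567  1.6744]
[[ 0.4266 -0.9044  0.0047]
 [-0.8837 -0.418  -0.2108]
 [ 0.1927  0.0858 -0.9775]]
driver 0.64 [331, 221] [ 0.5915 -0.1891  0.004 ]
driver 0.51 [340, 267] [ 0.4343 -0.2654  0.1323]
driver_grip 0.52 [346, 269] [ 0.4316 -0.2798  0.1762]
driver_grip 0.4 [336, 222] [ 0.5614 -0.1921  0.161 ]
driver_grip 0.38 [307, 274] [ 0.3785 -0.188   0.0071]
rack 0.79 [339, 273] [ 0.4155 -0.2691  0.1347]
rack_hole 0.59 [344, 264] [ 0.4498 -0.2724  0.1322]
cupboard 0.71 [262, 192] [0.5505 0.0709 0.1457]
cutout_back 0.6 [273, 185] [0.588
[... 192 characters left out ...]
25495805218 185.29043742168813 [-0.5163 -0.1423  0.7207]
[[ 0.2217 -0.9748  0.0236]
 [-0.4724 -0.1286 -0.872 ]
 [ 0.853   0.1821 -0.489 ]]
driver 0.69 [348, 246] [ 0.4618 -0.2018  0.0034]
driver 0.59 [378, 217] [ 0.4262 -0.2613  0.1342]
driver 0.5 [343, 198] [ 0.7407 -0.1753 -0.0068]
driver_grip 0.79 [386, 202] [ 0.4331 -0.2728  0.1785]
driver_grip 0.77 [350, 188] [ 0.5615 -0.1862  0.1327]
driver_grip 0.52 [345, 231] [ 0.3464 -0.181   0.1319]
rack 0.95 [374, 256] [ 0.3592 -0.26    0.0609]
rack 0.24 [377, 217] [ 0.4267 -0.2575  0.133 ]
rack_hole 0.61 [385, 215] [ 0.4356 -0.2782  0.1384]
cutout_back 0.68 [357, 211] [ 0.6372 -0.2201  0.0161]
cutout_back 0.56 [308, 269] [ 0.333  -0.1025  0.0075]
```

Run:
```python
import cv2,numpy as np
a=cv2.imread("pics/top0.png")[130:330,200:420];b=cv2.imread("pics/side0.png")[110:310,180:450]
a=cv2.resize(a,None,fx=1.8,fy=1.8,interpolation=3);b=cv2.resize(b,None,fx=1.48,fy=1.8,interpolation=3)
cv2.imwrite("pics/c0.png",np.hstack([a,b]));
```

```text
(no output)
```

View pics/c0.png

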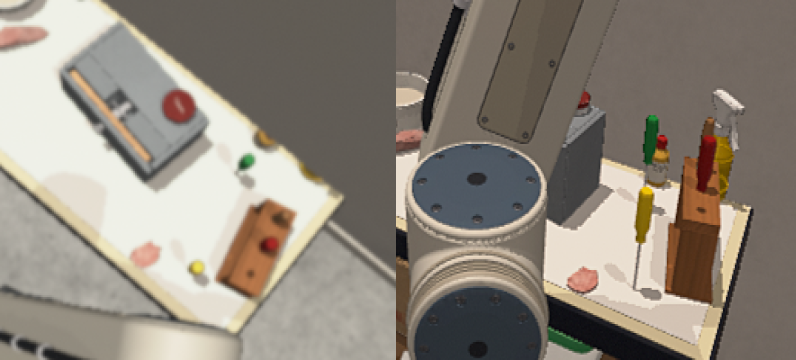

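View pics/side0.png

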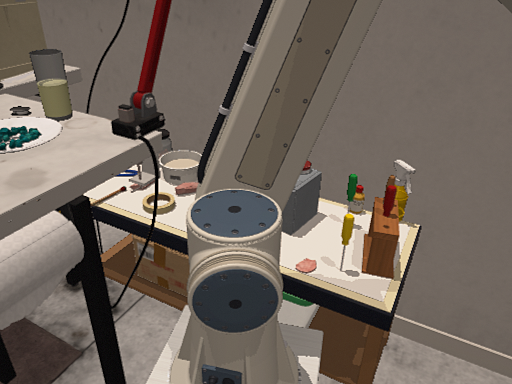

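The red-handled driver stands in the rack's middle hole at side (390,200) and top (346,269). The look-alikes are yellow at side (347,230) and green at side (352,188), both standing free. Only the red one is in the rack, so it is the driver.

Run:
```python
from h import *
np.set_printoptions(precision=4,suppress=True)
s=cams.snapshot("top")
Z=s["range_z"];v,u=np.mgrid[0:384,0:512]
C=np.stack([(u-s["cx"])/s["fx"]*Z,(v-s["cy"])/s["fy"]*Z,Z],-1)
W=(C-np.array(s["t"]))@np.array(s["R"])
np.save("W.npy",W)
def rect(m,nm):
    n,l,stt,_=cv2.connectedComponentsWithStats(m.astype(np.uint8))
    k=1+np.argmax(stt[1:,4]); P=W[l==k]
    r=cv2.minAreaRect((P[:,:2]*1000).astype(np.float32)); print(nm,len(P),r,np.median(P[:,2]))
ok=Z>0
reg=(u>200)&(u<420)&(v>130)&(v<330)
rect(ok&reg&(abs(W[...,2]-.149)<.012)&(W[...,1]>-.1),"cup")
rect(ok&reg&(abs(W[...,2]-.134)<.012)&(W[...,1]<-.15)&(W[...,0]<.5),"rack")
# tops of tall things at right
m=ok&reg&(W[...,2]>.155)&(W[...,2]<.3)
n,l,stt,_=cv2.connectedComponentsWithStats(m.astype(np.uint8))
for k in range(1,n):
    P=W[l==k]
    if len(P)>4: print(len(P),P.mean(0),P.min(0),P.max(0), s["pixels"][l==k].mean(0))
crop=cv2.resize(s["pixels"][225:315,290:390],None,fx=5,fy=5,interpolation=cv2.INTER_CUBIC)
c2=cv2.resize(s["pixels"][135:235,225:325],None,fx=4.5,fy=4.5,interpolation=cv2.INTER_CUBIC)[:450,:300]
cv2.imwrite("pics/c1.png",np.hstack([crop,c2])[:,:,::-1])
```

```text
cup 2948 ((597.917236328125, 48.18292236328125), (260.3147888183594, 155.9412384033203), 65.35172271728516) 0.15011383502341
rack 726 ((429.7900390625, -281.3924865722656), (61.480777740478516, 139.99407958984375), 87.82855224609375) 0.13501685747140485
5 [0.6509 0.0398 0.157 ] [0.646  0.0366 0.1552] [0.6554 0.044  0.1611] [157.8 160.4 158.4]
287 [ 0.6086 -0.0361  0.1714] [ 0.5791 -0.0685  0.155 ] [ 0.641  -0.0064  0.1819] [140.5993  76.0418  70.007 ]
45 [ 0.5717 -0.1718  0.1685] [ 0.5607 -0.184   0.1584] [ 0.5841 -0.1606  0.1765] [103.4667 159.7333 109.2444]
50 [ 0.4967 -0.2819  0.2046] [ 0.4892 -0.2923  0.1565] [ 0.5062 -0.2741  0.2224] [119.5   84.    55.14]
76 [ 0.442  -0.279   0.2041] [ 0.4327 -0.2923  0.1617] [ 0.4551 -0.2687  0.2229] [126.1711  46.2632  35.4079]
51 [ 0.364  -0.1903  0.1695] [ 0.3532 -0.2027  0.1587] [ 0.377  -0.1787  0.1775] [210.6078 192.549   99.5294]
```

View pics/c1.png

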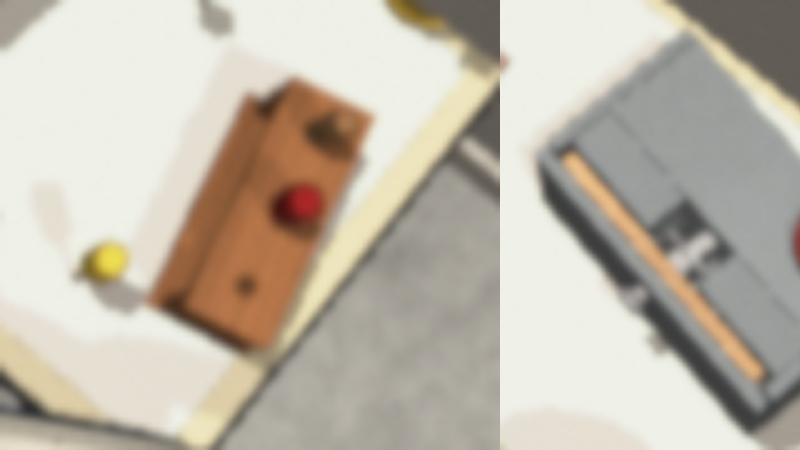

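The crop confirms it: the red driver is in the rack's middle hole (crop 300,203), with the file beside it. The cupboard's tan rail and the cut-out with its catch are visible. Moving over the rack now.

Emit:
apply_moves --pt "0 0 0 10 -7 -35 91" --pt "0 0 0 25 -17 -35 91" --pt "0 0 0 30 -20 -35 91" --pt "0 0 0 30 -20 -20 91" --pt "0 0 0 30 -20 0 91" --pt "0 0 0 30 -20 0 91" --pt "0 0 0 30 -20 0 91" --pt "0 0 0 30 -20 0 91"

```text
time_s: 1.85
eef_pos: [0.3413, -0.4008, 0.3396]
ee_rot: [3.141, -0.0, 0.283]
force: [1.0, -0.1, 0.6]
finger_gap: 0.0909
grasp_force: 0.0
```

Emit:
apply_moves --pt "0 0 0 30 -20 0 91" --pt "0 0 0 30 -20 0 91" --pt "0 0 0 20 -14 0 91" --pt "0 0 0 10 -7 0 91" --pt "0 0 6.2 0 0 0 91" --pt "0 0 6.2 0 0 0 91" --pt "0 0 6 0 0 0 91" --pt "0 0 0 0 0 0 91"

```text
time_s: 2.65
eef_pos: [0.4097, -0.3188, 0.3394]
ee_rot: [3.141, 0.0, -0.04]
force: [0.3, -0.5, 0.7]
finger_gap: 0.0911
grasp_force: 0.0
```

```bash
cat >> h.py <<'E'
def togo(p,yaw=None):
    st=status.read_state();R=Ro.from_euler("xyz",st["ee_rot"]).as_matrix()
    print("pos",np.round(st["eef_pos"],4),"rpy",np.round(st["ee_rot"],4),"t",round(st["time_s"],2),"F",np.round(st["force"],1),"gap",round(st["finger_gap"],4))
    if p is not None: print("tool shift mm",np.round(R.T@(np.array(p)-st["eef_pos"])*1000,1))
    if yaw is not None:
        Rt=Ro.from_euler("xyz",[np.pi,0,np.radians(yaw)]).as_matrix(); print("turn deg",np.round(np.degrees(Ro.from_matrix(R.T@Rt).as_rotvec()),2))
E
python3 - <<'E'
from h import *
np.set_printoptions(precision=4,suppress=True)
togo([.4405,-.279,.33],-2.2)
s=cams.snapshot("wrist"); save(s,"w1.png"); print(-np.array(s["R"]).T@s["t"],np.array(s["R"]))
for q in ["driver","driver_grip","rack_hole","rack"]:
    for d in nets.place_of(s,q)[:2]:
        r,c=d["centre"]; print(q,round(d["p"],2),[round(c),round(r)],world(s,c,r), atz(s,c,r,.168))
Z=s["range_z"];v,u=np.mgrid[0:384,0:512]
W=(np.stack([(u-s["cx"])/s["fx"]*Z,(v-s["cy"])/s["fy"]*Z,Z],-1)-np.array(s["t"]))@np.array(s["R"])
px=s["pixels"].astype(int)
m=(px[...,0]>90)&(px[...,1]<.35*px[...,0])&(px[...,2]<.35*px[...,0])&(Z>0)&(W[...,2]>.14)
P=W[m];print(len(P),P.min(0),P.max(0)); 
for lo,hi in[(.145,.165),(.165,.185),(.185,.205),(.212,.22)]:
    q=P[(P[:,2]>lo)&(P[:,2]<hi)]; print(lo,len(q),q.min(0) if len(q) else "",q.max(0) if len(q) else "")
m=(Z>0)&(abs(W[...,2]-.135)<.006)
print(cv2.minAreaRect((W[m][:,:2]*1000).astype(np.float32)))
E
```

```text
pos [ 0.4097 -0.3188  0.3394] rpy [ 3.1413  0.0002 -0.0402] t 2.65 F [ 0.3 -0.5  0.7] gap 0.0911
tool shift mm [ 29.2 -41.    9.4]
turn deg [ 0.02  0.01 -0.1 ]
[ 0.487  -0.3223  0.51  ] [[-0.0384 -0.9993 -0.0002]
 [-0.961   0.0369  0.274 ]
 [-0.2738  0.0107 -0.9617]]
driver 0.93 [141, 83] [ 0.5288 -0.1438  0.0172] [ 0.516  -0.1984  0.168 ]
driver 0.92 [216, 143] [ 0.4544 -0.2809  0.2133] [ 0.4495 -0.2745  0.168 ]
driver_grip 0.88 [184, 124] [ 0.466  -0.2056  0.0245] [ 0.4722 -0.2401  0.168 ]
driver_grip 0.83 [122, 94] [ 0.5143 -0.116   0.0249] [ 0.5062 -0.1769  0.168 ]
rack_hole 0.95 [225, 145] [ 0.4525 -0.2888  0.2141] [ 0.4471 -0.2836  0.168 ]
rack_hole 0.37 [17, 38] [ 0.5682 -0.0642  0.1506] [ 0.5643 -0.0767  0.168 ]
rack 0.62 [236, 132] [ 0.4577 -0.2943  0.1354] [ 0.4603 -0.2968  0.168 ]
298 [ 0.4352 -0.2912  0.2135] [ 0.4538 -0.2711  0.2194]
0.145 0  
0.165 0  
0.185 0  
0.212 298 [ 0.4352 -0.2912  0.2135] [ 0.4538 -0.2711  0.2194]
((490.5120544433594, -194.28323364257812), (325.69476318359375, 177.51023864746094), 61.968406677246094)
```

View pics/w1.png

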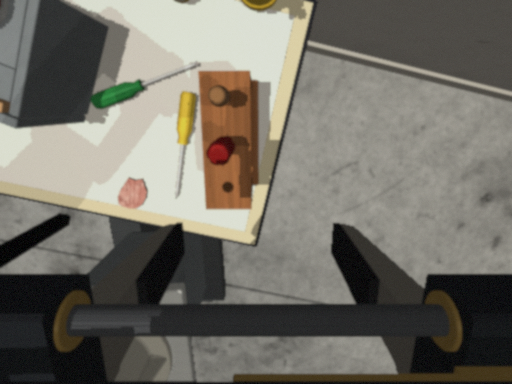

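Both look-alikes now lie flat, yellow at (185,140) and green at (145,85). The side view showed them balanced on their tips, and the arm never came near them. The red driver's handle top is at (221,150), world about (0.444, -0.281). I'll centre over it and go down.

Emit:
apply_moves --pt "0 0 0 16 -19 0 91" --pt "0 0 0 17 -20 0 91" --pt "0 0 0 0 0 20 91" --pt "0 0 0 0 0 35 91" --pt "0 0 0 0 0 20 91" --pt "0 0 0 0 0 0 91"

```text
time_s: 3.5
eef_pos: [0.4429, -0.2797, 0.2617]
ee_rot: [-3.139, 0.004, -0.037]
force: [0.5, 0.9, 0.2]
finger_gap: 0.0912
grasp_force: 0.0
```

Run:
```python
from h import *
np.set_printoptions(precision=4,suppress=True)
togo([.444,-.281,.146],-2.2)
s=cams.snapshot("wrist"); a=s["pixels"]
Z=s["range_z"];v,u=np.mgrid[0:384,0:512]
W=(np.stack([(u-s["cx"])/s["fx"]*Z,(v-s["cy"])/s["fy"]*Z,Z],-1)-np.array(s["t"]))@np.array(s["R"])
px=s["pixels"].astype(int)
m=(px[...,0]>90)&(px[...,1]<.35*px[...,0])&(px[...,2]<.35*px[...,0])&(Z>0)&(W[...,2]>.14)
P=W[m];print(len(P),P.min(0),P.max(0))
s=cams.snapshot("side")
save({"pixels":np.hstack([a[:, :300],s["pixels"][:,180:450]])},"ws2.png")
```

```text
pos [ 0.4429 -0.2797  0.2617] rpy [-3.139   0.0044 -0.0371] t 3.5 F [0.5 0.9 0.2] gap 0.0912
tool shift mm [  1.7   1.6 115.7]
turn deg [-0.15  0.25  0.07]
2 [ 0.4361 -0.2826  0.2176] [ 0.4365 -0.2819  0.2186]
```

View pics/ws2.png

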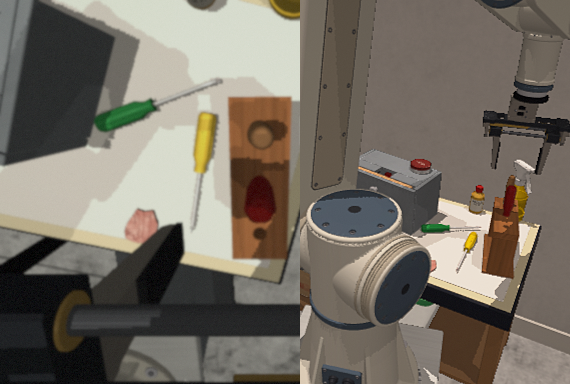

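The look-alikes lie flat and untouched, and the driver is between the open fingers. Descending and gripping.

Emit:
apply_moves --pt "0 0 0 1 1 25 91" --pt "0 0 0 0 0 35 91" --pt "0 0 0 0 0 30 91" --pt "0 0 0 0 0 15 91" --pt "0 0 0 0 0 10 91" --pt "0 0 0 0 0 0 91"

```text
time_s: 4.2
eef_pos: [0.4456, -0.2819, 0.1495]
ee_rot: [-3.142, 0.0, -0.038]
force: [0.3, 0.2, 0.0]
finger_gap: 0.0909
grasp_force: 0.0
```

Emit:
apply_moves --pt "0 0 0 0 0 0 50" --pt "0 0 0 0 0 0 30" --pt "0 0 0 0 0 0 10" --pt "0 0 0 0 0 0 10" --pt "0 0 0 0 0 0 10" --pt "0 0 0 0 0 0 10"

```text
time_s: 4.8
eef_pos: [0.4454, -0.2817, 0.1496]
ee_rot: [3.141, -0.0, -0.038]
force: [0.4, -0.7, -0.0]
finger_gap: 0.0448
grasp_force: 0.0
```

Emit:
apply_moves --pt "0 0 0 0 0 0 10" --pt "0 0 0 0 0 0 10" --pt "0 0 0 0 0 0 10" --pt "0 0 0 0 0 0 10" --pt "0 0 0 0 0 0 10"

```text
time_s: 5.3
eef_pos: [0.4454, -0.2817, 0.1494]
ee_rot: [3.142, -0.0, -0.038]
force: [-0.5, 0.3, 0.2]
finger_gap: 0.0244
grasp_force: 30.0
```

Emit:
apply_moves --pt "0 0 0 0 0 -10 10" --pt "0 0 0 0 0 -25 10" --pt "0 0 0 0 0 -35 10" --pt "0 0 0 0 0 -40 10" --pt "0 0 0 0 0 -30 10" --pt "0 0 0 0 0 -15 10" --pt "0 0 0 5 -20 0 10" --pt "0 0 0 10 -35 0 10"

```text
time_s: 6.1
eef_pos: [0.4625, -0.2281, 0.3059]
ee_rot: [3.14, -0.002, -0.041]
force: [1.0, 1.0, -0.5]
finger_gap: 0.0249
grasp_force: 30.0
```

Emit:
apply_moves --pt "0 0 0 10 -38 0 10" --pt "0 0 0 10 -38 0 10" --pt "0 0 0 10 -38 0 10" --pt "0 0 0 10 -38 0 10" --pt "0 0 0 10 -38 0 10" --pt "0 0 0 10 -38 0 10" --pt "0 0 0 15 -38 0 10" --pt "0 0 0 10 -30 0 10"

```text
time_s: 6.9
eef_pos: [0.5593, 0.0674, 0.3052]
ee_rot: [-3.141, -0.001, -0.038]
force: [-0.1, -1.6, 0.1]
finger_gap: 0.0249
grasp_force: 30.0
```

Emit:
apply_moves --pt "0 0 -8.4 0 0 0 10" --pt "0 0 -8.5 0 0 0 10" --pt "0 0 -8.5 0 0 0 10" --pt "0 0 -8.5 0 0 0 10" --pt "0 0 -8.5 0 0 0 10" --pt "0 0 -8.5 0 0 0 10" --pt "0 0 -8.5 0 0 0 10" --pt "0 0 -8.1 0 0 0 10"

```text
time_s: 7.7
eef_pos: [0.5587, 0.0652, 0.3051]
ee_rot: [3.141, -0.0, 1.146]
force: [-0.2, 0.4, -0.7]
finger_gap: 0.0245
grasp_force: 30.0
```

Run:
```python
from h import *
np.set_printoptions(precision=4,suppress=True)
togo([.5585,.0658,.305],65.35)
s=cams.snapshot("wrist"); save(s,"w3.png")
for q in ["driver_tip","cutout_back","catch_gap","door_top","cupboard","hook_pivot"]:
    for d in nets.place_of(s,q)[:2]:
        r,c=d["centre"]; print(q,round(d["p"],2),[round(c),round(r)],world(s,c,r), atz(s,c,r,.15))
Z=s["range_z"];v,u=np.mgrid[0:384,0:512]
W=(np.stack([(u-s["cx"])/s["fx"]*Z,(v-s["cy"])/s["fy"]*Z,Z],-1)-np.array(s["t"]))@np.array(s["R"])
np.savez("w3.npz",W=W,px=s["pixels"])
m=(Z>0)&(abs(W[...,2]-.15)<.006)
n,l,t,_=cv2.connectedComponentsWithStats(m.astype(np.uint8))
k=1+np.argmax(t[1:,4]);print(t[k],cv2.minAreaRect((W[l==k][:,:2]*1000).astype(np.float32)),np.median(W[l==k][:,2]))
s=cams.snapshot("top")
Z=s["range_z"]
W=(np.stack([(u-s["cx"])/s["fx"]*Z,(v-s["cy"])/s["fy"]*Z,Z],-1)-np.array(s["t"]))@np.array(s["R"])
for q in ["catch_gap","cutout_back","door_top"]:
    for d in nets.place_of(s,q)[:2]:
        r,c=d["centre"]; print(q,round(d["p"],2),[round(c),round(r)], atz(s,c,r,.15))
```

```text
pos [0.5587 0.0652 0.3051] rpy [ 3.1413 -0.0001  1.1459] t 7.7 F [-0.2  0.4 -0.7] gap 0.0245
tool shift mm [ 0.5 -0.4  0.1]
turn deg [ 0.02 -0.01  0.3 ]
driver_tip 0.9 [257, 193] [0.5591 0.0658 0.2104] [0.552 0.05  0.15 ]
cutout_back 0.94 [287, 180] [0.5883 0.0504 0.15  ] [0.5883 0.0504 0.15  ]
cutout_back 0.71 [255, 178] [0.5434 0.0373 0.0125] [0.5574 0.0665 0.15  ]
catch_gap 0.77 [256, 178] [0.5548 0.0585 0.1123] [0.5585 0.0665 0.15  ]
door_top 0.97 [247, 180] [0.5479 0.0676 0.1478] [0.5482 0.0681 0.15  ]
cupboard 0.91 [288, 155] [0.6001 0.0752 0.1505] [0.6002 0.0751 0.15  ]
cupboard 0.45 [235, 228] [0.5511 0.079  0.3144] [0.5111 0.0214 0.15  ]
[  236    51   140   189 18423] ((615.1044311523438, 71.49100494384766), (203.96298217773438, 140.0963134765625), 65.60626220703125) 0.15054995189899417
catch_gap 0.66 [263, 190] [0.5568 0.0706 0.15  ]
catch_gap 0.45 [340, 270] [ 0.4232 -0.2671  0.15  ]
cutout_back 0.8 [271, 182] [0.593  0.0561 0.15  ]
cutout_back 0.32 [209, 154] [0.5915 0.2896 0.15  ]
door_top 0.86 [263, 190] [0.5559 0.071  0.15  ]
```

View pics/w3.png

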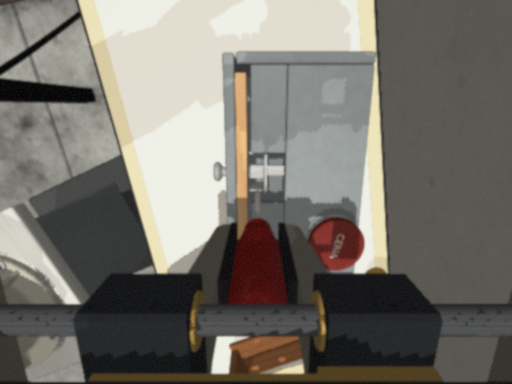

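The rail (col 241) and the cut-out with the catch (cols 250–285, row 170) show clearly. The networks' gap estimate agrees with the tool position to about 1 mm. I'll ease 3 mm toward the rail and down to the gap.

Emit:
apply_moves --pt "0 0 0.3 0 -3 10 10" --pt "0 0 0 0 0 20 10" --pt "0 0 0 0 0 10 10" --pt "0 0 0 0 0 5 10" --pt "0 0 0 0 0 4 10" --pt "0 0 0 0 0 4 10" --pt "0 0 0 0 0 4 10" --pt "0 0 0 0 0 0 10"

```text
time_s: 9.05
eef_pos: [0.556, 0.0665, 0.2471]
ee_rot: [-3.141, 0.0, 1.134]
force: [-0.0, -0.6, -1.6]
finger_gap: 0.0247
grasp_force: 30.0
```

Emit:
apply_moves --pt "0 0 0 0 0 4 10" --pt "0 0 0 0 0 4 10" --pt "0 0 0 0 0 4 10" --pt "0 0 0 0 0 3 10" --pt "0 0 0 0 0 2 10" --pt "0 0 0 0 0 0 10"

```text
time_s: 9.65
eef_pos: [0.5559, 0.0665, 0.2301]
ee_rot: [-3.141, 0.0, 1.134]
force: [0.3, 0.3, -0.5]
finger_gap: 0.025
grasp_force: 30.0
```

```bash
cat > f.py <<'E'
from h import *
F=[];P=[]
for _ in range(1):
    st=status.read_state(); F.append(st["force"]);P.append(st["eef_pos"])
R=Ro.from_euler("xyz",st["ee_rot"]).as_matrix()
print("t",st["time_s"],"tipz mm",round(st["eef_pos"][2]*1000-104.4,1),"F tool",np.round(R.T@st["force"],2),"torque tool",np.round(R.T@st["torque"],2), "along cup x mm",round((st["eef_pos"]@[.909,-.417,0])*1000,1),"along y",round((st["eef_pos"]@[.417,.909,0])*1000,1))
E
python3 f.py
```

```text
t 9.65 tipz mm 125.7 F tool [0.39 0.1  0.48] torque tool [-0.07  0.04 -0.04] along cup x mm 477.6 along y 292.2
```

Emit:
apply_moves --pt "0 0 0 0 0 2 10" --pt "0 0 0 0 0 2 10" --pt "0 0 0 0 0 0 10"

```text
time_s: 9.95
eef_pos: [0.5559, 0.0665, 0.2261]
ee_rot: [-3.141, 0.0, 1.135]
force: [-0.0, 0.2, -1.1]
finger_gap: 0.025
grasp_force: 30.0
```

Emit:
apply_moves --pt "0 0 0 0 0 1.5 10" --pt "0 0 0 0 0 1.5 10" --pt "0 0 0 0 0 0 10"

```text
time_s: 10.25
eef_pos: [0.5559, 0.0665, 0.2232]
ee_rot: [-3.141, 0.0, 1.134]
force: [1.1, -0.0, 0.5]
finger_gap: 0.0251
grasp_force: 30.0
```

Emit:
apply_moves --pt "0 0 0 0 0 1.5 10" --pt "0 0 0 0 0 1.5 10" --pt "0 0 0 0 0 0 10"

```text
time_s: 10.55
eef_pos: [0.5559, 0.0665, 0.2202]
ee_rot: [-3.141, 0.0, 1.135]
force: [1.0, 0.5, -0.6]
finger_gap: 0.0252
grasp_force: 30.0
```

Emit:
apply_moves --pt "0 0 0 0 0 1 10" --pt "0 0 0 0 0 1 10" --pt "0 0 0 0 0 0 10"

```text
time_s: 10.85
eef_pos: [0.556, 0.0665, 0.2182]
ee_rot: [-3.141, 0.0, 1.135]
force: [-0.7, -0.6, -0.2]
finger_gap: 0.0251
grasp_force: 30.0
```

Emit:
apply_moves --pt "0 0 0 0 0 1 10" --pt "0 0 0 0 0 1 10" --pt "0 0 0 0 0 0 10"

```text
time_s: 11.15
eef_pos: [0.5562, 0.0665, 0.2166]
ee_rot: [3.141, -0.0, 1.134]
force: [-1.3, -0.2, 2.0]
finger_gap: 0.0247
grasp_force: 30.0
```

Emit:
apply_moves --pt "0 0 0 0 0 1 10" --pt "0 0 0 0 0 1 10" --pt "0 0 0 0 0 0 10"

```text
time_s: 11.45
eef_pos: [0.556, 0.0665, 0.2145]
ee_rot: [-3.141, -0.0, 1.134]
force: [-1.8, 0.1, 3.9]
finger_gap: 0.0246
grasp_force: 30.0
```

Contact was felt at a TCP height of about 0.217, so the free height should be about 0.2085. Pressing on slowly.

Emit:
apply_moves --pt "0 0 0 0 0 1 10" --pt "0 0 0 0 0 1 10" --pt "0 0 0 0 0 1 10" --pt "0 0 0 0 0 0 10"

```text
time_s: 11.85
eef_pos: [0.5559, 0.0666, 0.2112]
ee_rot: [-3.141, 0.0, 1.135]
force: [-1.9, 1.3, 4.0]
finger_gap: 0.025
grasp_force: 30.0
```

Emit:
apply_moves --pt "0 0 0 0 0 1 10" --pt "0 0 0 0 0 1 10" --pt "0 0 0 0 0 0 10" --pt "0 0 0 0 0 0 10"

```text
time_s: 12.25
eef_pos: [0.5559, 0.0666, 0.2093]
ee_rot: [-3.141, 0.0, 1.134]
force: [-3.0, 1.6, 4.7]
finger_gap: 0.025
grasp_force: 30.0
```

```bash
python3 f.py
```

```text
t 12.25 tipz mm 104.9 F tool [ 0.2  -3.44 -4.65] torque tool [ 1.11  0.05 -0.02] along cup x mm 477.5 along y 292.3
```

Emit:
apply_moves --pt "0 0 0 0 0 1 10" --pt "0 0 0 0 -1 0 10" --pt "0 0 0 0 -1 0 10" --pt "0 0 0 0 -1 0 10" --pt "0 0 0 0 0 0 10"

```text
time_s: 12.75
eef_pos: [0.5545, 0.0675, 0.209]
ee_rot: [3.139, -0.001, 1.135]
force: [1.0, -1.8, 5.3]
finger_gap: 0.0248
grasp_force: 30.0
```

```bash
python3 f.py
```

```text
t 12.75 tipz mm 104.6 F tool [-1.18  1.72 -5.25] torque tool [-0.61 -0.16  0.03] along cup x mm 475.9 along y 292.6
```

Emit:
apply_moves --pt "0 0 0 0 0 0 10" --pt "0 0 0 0 0 0 10"

```text
time_s: 12.95
eef_pos: [0.554, 0.0677, 0.2087]
ee_rot: [3.14, -0.001, 1.135]
force: [2.6, -1.3, 4.0]
finger_gap: 0.025
grasp_force: 30.0
```

```bash
python3 f.py
```

```text
t 12.95 tipz mm 104.3 F tool [-0.09  2.86 -4.03] torque tool [-0.87 -0.02 -0.04] along cup x mm 475.3 along y 292.6
```

Emit:
apply_moves --pt "0 0 0 0 -1 0.5 10" --pt "0 0 0 0 -1 0 10" --pt "0 0 0 0 -1 0 10" --pt "0 0 0 0 0 0 10" --pt "0 0 0 0 0 0 10"

```text
time_s: 13.45
eef_pos: [0.5504, 0.0691, 0.2078]
ee_rot: [-3.141, 0.0, 1.135]
force: [1.7, -1.0, 4.3]
finger_gap: 0.0249
grasp_force: 30.0
```

```bash
python3 f.py
```

```text
t 13.45 tipz mm 103.4 F tool [-0.2   2.01 -4.28] torque tool [-0.56  0.07 -0.05] along cup x mm 471.5 along y 292.3
```

Emit:
apply_moves --pt "0 0 0 0 -1 0 10" --pt "0 0 0 0 -1 0 10" --pt "0 0 0 0 -1 0 10" --pt "0 0 0 0 0 0 10"

```text
time_s: 13.85
eef_pos: [0.5488, 0.0699, 0.2081]
ee_rot: [3.139, -0.0, 1.135]
force: [5.0, -2.1, 1.9]
finger_gap: 0.0251
grasp_force: 30.0
```

```bash
python3 f.py
python3 - <<'E'
from h import *
s=cams.snapshot("wrist")
save({"pixels":cv2.resize(s["pixels"][90:290,180:400],None,fx=2.7,fy=2.7,interpolation=2)},"w4.png")
E
```

```text
t 13.85 tipz mm 103.7 F tool [ 0.17  5.42 -1.92] torque tool [-1.57 -0.12 -0.02] along cup x mm 469.7 along y 292.4
```

View pics/w4.png

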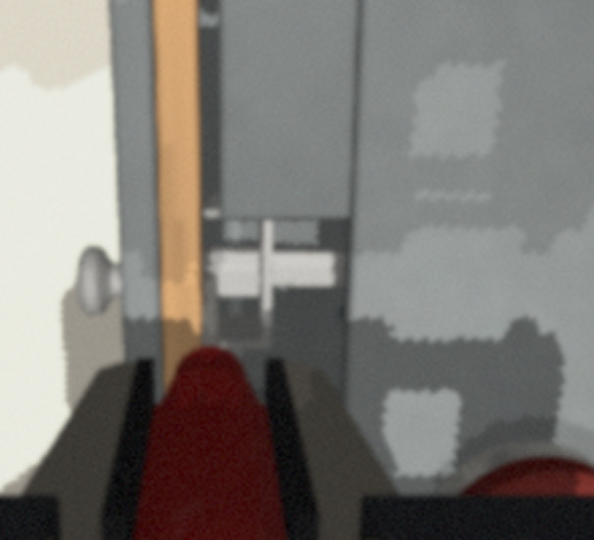

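Blade meets the rail and the side force is 5 N. The picture shows the blade between the rail and the keeper plate. Another 2 mm to see whether the door comes.

Emit:
apply_moves --pt "0 0 0 0 -1 0 10" --pt "0 0 0 0 -1 0 10" --pt "0 0 0 0 0 0 10"

```text
time_s: 14.2
eef_pos: [0.5472, 0.0707, 0.2083]
ee_rot: [3.139, -0.0, 1.135]
force: [5.0, -3.3, 3.2]
finger_gap: 0.0245
grasp_force: 30.0
```

```bash
python3 f.py
```

```text
t 14.2 tipz mm 103.9 F tool [-0.86  5.9  -3.16] torque tool [-1.69 -0.23  0.05] along cup x mm 467.9 along y 292.4
```

Emit:
apply_moves --pt "0 0 0 0 -1 0.3 10" --pt "0 0 0 0 -1 0 10" --pt "0 0 0 0 0 0 10"

```text
time_s: 14.5
eef_pos: [0.5456, 0.0714, 0.2084]
ee_rot: [3.138, -0.0, 1.135]
force: [5.2, -3.7, 5.0]
finger_gap: 0.0247
grasp_force: 30.0
```

Emit:
apply_moves --pt "0 0 0 0 -1 0 10" --pt "0 0 0 0 -1 0 10" --pt "0 0 0 0 0 0 10"

```text
time_s: 14.8
eef_pos: [0.5439, 0.0723, 0.2085]
ee_rot: [3.138, -0.001, 1.135]
force: [5.5, -3.4, 5.9]
finger_gap: 0.0251
grasp_force: 30.0
```

```bash
python3 f.py;  python3 - <<'E'
from h import *
s=cams.snapshot("wrist")
for q in ["door_top","catch_gap"]:
    for d in nets.place_of(s,q)[:1]:
        r,c=d["centre"]; p=atz(s,c,r,.149);print(q,round(d["p"],2),p,p@[.909,-.417,0])
save({"pixels":cv2.resize(s["pixels"][90:290,180:400],None,fx=2.7,fy=2.7,interpolation=2)},"w5.png")
E
```

```text
t 14.8 tipz mm 104.1 F tool [-0.71  6.46 -5.93] torque tool [-1.75 -0.32 -0.02] along cup x mm 464.3 along y 292.6
door_top 0.76 [0.54047444 0.07187557 0.149     ] 0.4613191527345906
catch_gap 0.61 [0.55582309 0.0650118  0.149     ] 0.4781332719910985
```

View pics/w5.png

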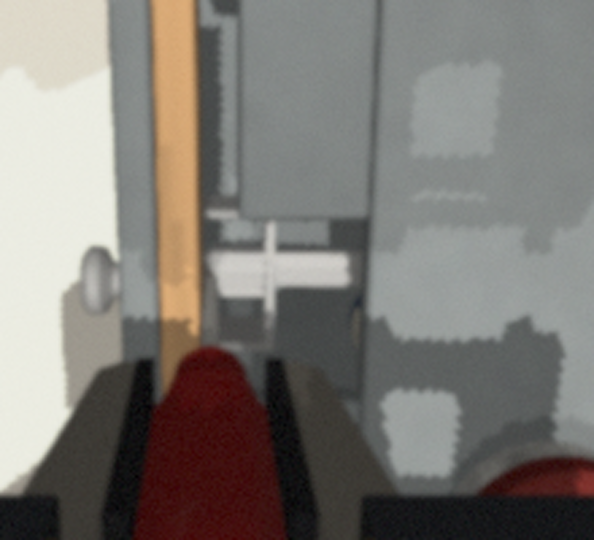

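The door has come about 7–8 mm: the slot behind the rail has widened from about 20 to 42 px. One more millimetre, then I'll raise the blade to the rail.

Emit:
apply_moves --pt "0 0 0 0 -1 0 10" --pt "0 0 0 0 0 -1 10" --pt "0 0 0 0 0 -3 10" --pt "0 0 0 0 0 -5 10" --pt "0 0 0 0 0 -8 10" --pt "0 0 0 0 0 -8 10" --pt "0 0 0 0 0 -5 10" --pt "0 0 0 0 0 0 10"

```text
time_s: 15.75
eef_pos: [0.5411, 0.0736, 0.2384]
ee_rot: [-3.141, -0.0, 1.134]
force: [0.8, -0.7, -0.5]
finger_gap: 0.0247
grasp_force: 30.0
```

```bash
python3 f.py
```

```text
t 15.75 tipz mm 134.0 F tool [-0.25  1.01  0.53] torque tool [-0.11  0.01 -0.02] along cup x mm 461.2 along y 292.5
```

The blade is free of the barb and the force is gone. Leading the door over now along its arc.

Emit:
apply_moves --pt "0 0 0 0 -2 -5 10" --pt "0 0 0 0 -4 0 10" --pt "0 0 0 0 -4 0 10" --pt "0 0 0 0 -4 0 10" --pt "0 0 0 0 -4 0.4 10" --pt "0 0 0 0 -4 0.5 10" --pt "0 0 0 0 -4 0.6 10" --pt "0 0 0 0 -4 0.8 10"

```text
time_s: 16.55
eef_pos: [0.5134, 0.0862, 0.2399]
ee_rot: [-3.14, 0.0, 1.134]
force: [0.9, -1.2, 1.3]
finger_gap: 0.0247
grasp_force: 30.0
```

```bash
python3 f.py
```

```text
t 16.55 tipz mm 135.5 F tool [-0.73  1.3  -1.32] torque tool [-0.58  0.06 -0.03] along cup x mm 430.7 along y 292.4
```

Emit:
apply_moves --pt "0 0 0 0 -4 0.7 10" --pt "0 0 0 0 -4 0.8 10" --pt "0 0 0 0 -4 0.9 10" --pt "0 0 0 0 -4 1.1 10" --pt "0 0 0 0 -4 1.2 10" --pt "0 0 0 0 -4 1.3 10" --pt "0 0 0 0 -2 1 10" --pt "0 0 0 0 0 0 10"

```text
time_s: 17.35
eef_pos: [0.4902, 0.0971, 0.2332]
ee_rot: [-3.141, 0.0, 1.135]
force: [1.1, -0.0, -0.4]
finger_gap: 0.025
grasp_force: 30.0
```

```bash
python3 f.py
python3 - <<'E'
from h import *
s=cams.snapshot("wrist")
save({"pixels":cv2.resize(s["pixels"][60:300,120:400],None,fx=2.4,fy=2.4,interpolation=2)},"w6.png")
E
```

```text
t 17.35 tipz mm 128.8 F tool [0.43 1.03 0.43] torque tool [-0.29 -0.12 -0.03] along cup x mm 405.1 along y 292.7
```

View pics/w6.png

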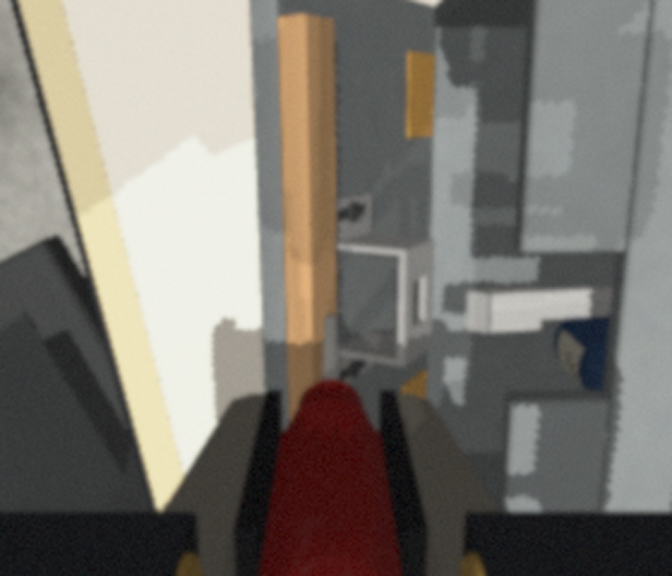

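The door is open about 0.55 rad. The keeper box is at crop (340–430, 240–360) and the plain rail lies above it in the picture. I'll lift the blade out, shift 55 mm along the rail past the keeper, and set it down again.

Emit:
apply_moves --pt "0 0 0 0 2 -6 10" --pt "0 0 0 0 0 -15 10" --pt "0 0 0 0 0 -14 10" --pt "0 0 0 20 0 0 10" --pt "0 0 0 25 0 0 10" --pt "0 0 0 10 0 0 10" --pt "0 0 0 0 0 15 10" --pt "0 0 0 0 0 12 10"

```text
time_s: 18.2
eef_pos: [0.5156, 0.1459, 0.2407]
ee_rot: [-3.141, 0.001, 1.135]
force: [-0.4, -0.9, -1.1]
finger_gap: 0.0251
grasp_force: 30.0
```

```bash
python3 f.py
```

```text
t 18.2 tipz mm 136.3 F tool [-0.98  0.03  1.12] torque tool [ 0.01 -0.04 -0.02] along cup x mm 407.8 along y 347.6
```

Emit:
apply_moves --pt "0 0 0 0 -1 5 10" --pt "0 0 0 0 -3 4 10" --pt "0 0 0 0 -4 2 10" --pt "0 0 0 0 -4 2.2 10" --pt "0 0 0 0 -4 2.4 10" --pt "0 0 0 0 -4 2.6 10" --pt "0 0 0 0 0 0 10"

```text
time_s: 18.9
eef_pos: [0.4969, 0.1546, 0.2229]
ee_rot: [-3.141, 0.0, 1.135]
force: [0.3, -0.5, 0.5]
finger_gap: 0.0248
grasp_force: 30.0
```

```bash
python3 f.py
```

```text
t 18.9 tipz mm 118.5 F tool [-0.34  0.46 -0.55] torque tool [-0.14 -0.07  0.05] along cup x mm 387.2 along y 347.8
```

Emit:
apply_moves --pt "0 0 0 0 -4 2.6 10" --pt "0 0 0 0 -4 2.7 10" --pt "0 0 0 0 -4 2.9 10" --pt "0 0 0 0 -3.6 3 10" --pt "0 0 0 0 -3.6 3.2 10" --pt "0 0 0 0 -3.5 3.4 10" --pt "0 0 0 0 -3.3 3.5 10" --pt "0 0 0 0 -3.1 3.5 10"

```text
time_s: 19.7
eef_pos: [0.4709, 0.1668, 0.198]
ee_rot: [-3.141, 0.0, 1.135]
force: [-0.0, 0.2, 0.3]
finger_gap: 0.025
grasp_force: 30.0
```

```bash
python3 f.py
python3 - <<'E'
from h import *
s=cams.snapshot("wrist")
Z=s["range_z"];v,u=np.mgrid[0:384,0:512]
W=(np.stack([(u-s["cx"])/s["fx"]*Z,(v-s["cy"])/s["fy"]*Z,Z],-1)-np.array(s["t"]))@np.array(s["R"])
X=W@np.array([.909,-.417,0])*1000-530.2;Y=W@np.array([.417,.909,0])*1000-292.3;Zm=W[...,2]*1000
# tan rail
p=s["pixels"].astype(int); m=(p[...,0]>140)&(p[...,2]<.65*p[...,0])&(abs(Y)<125)&(Z>0)&(Zm>20)&(X<-80)
Q=np.c_[X[m],Zm[m]]; print(len(Q)); c=Q.mean(0);_,sv,V=np.linalg.svd(Q-c,full_matrices=False);print(c,V[0],np.percentile(Q,[2,98],axis=0))
save({"pixels":cv2.resize(s["pixels"],None,fx=1.3,fy=1.3,interpolation=2)},"w7.png")
E
```

```text
t 19.7 tipz mm 93.6 F tool [ 0.18 -0.12 -0.33] torque tool [-0.08  0.05  0.05] along cup x mm 358.5 along y 348.0
2296
[-158.62444409   98.72541786] [-0.32632684  0.945257  ] [[-188.87835793   23.90177426]
 [ -81.90915631  307.92843881]]
```

View pics/w7.png

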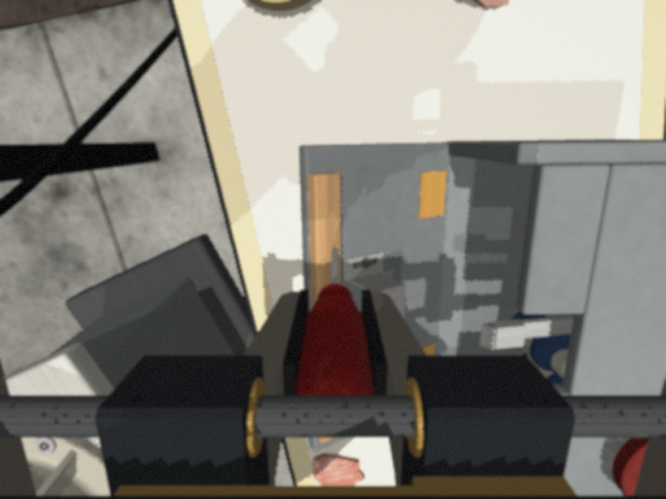

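The door has followed to about 1 rad with hardly any force. Continuing to the stop.

Emit:
apply_moves --pt "0 0 0 0 -3 3.6 10" --pt "0 0 0 0 -2.9 3.7 10" --pt "0 0 0 0 -2.8 3.8 10" --pt "0 0 0 0 -2.6 3.9 10" --pt "0 0 0 0 -2.5 4 10" --pt "0 0 0 0 -2.3 4.1 10" --pt "0 0 0 0 -2 3 10" --pt "0 0 0 0 0 0 10"

```text
time_s: 20.55
eef_pos: [0.4544, 0.1744, 0.1717]
ee_rot: [-3.141, 0.0, 1.135]
force: [0.6, -0.2, -0.6]
finger_gap: 0.0251
grasp_force: 30.0
```

```bash
python3 f.py
```

```text
t 20.55 tipz mm 67.3 F tool [0.07 0.58 0.59] torque tool [-0.06 -0.06  0.  ] along cup x mm 340.4 along y 348.0
```

Emit:
apply_moves --pt "0 0 0 0 -0.5 1 10" --pt "0 0 0 0 -0.5 1 10" --pt "0 0 0 0 -0.5 1 10" --pt "0 0 0 0 0 0 10"

```text
time_s: 20.95
eef_pos: [0.4536, 0.175, 0.1692]
ee_rot: [-3.142, -0.0, 1.134]
force: [0.5, -0.2, -0.3]
finger_gap: 0.0251
grasp_force: 30.0
```

Emit:
apply_moves --pt "0 0 0 0 -0.5 1 10" --pt "0 0 0 0 -0.5 1 10" --pt "0 0 0 0 0 0 10"

```text
time_s: 21.25
eef_pos: [0.4527, 0.1754, 0.1671]
ee_rot: [3.142, -0.0, 1.135]
force: [-0.1, 0.2, -0.7]
finger_gap: 0.0246
grasp_force: 30.0
```

Emit:
apply_moves --pt "0 0 0 0 0 1 10" --pt "0 0 0 0 0 1 10" --pt "0 0 0 0 0 0 10"

```text
time_s: 21.55
eef_pos: [0.4528, 0.1755, 0.1656]
ee_rot: [-3.142, -0.0, 1.134]
force: [-2.2, -0.4, 4.8]
finger_gap: 0.0251
grasp_force: 30.0
```

Emit:
apply_moves --pt "0 0 0 0 0 0.5 10" --pt "0 0 0 0 0 0 10" --pt "0 0 0 0 0 0 10"

```text
time_s: 21.85
eef_pos: [0.4528, 0.1755, 0.1654]
ee_rot: [3.142, -0.0, 1.134]
force: [-2.2, -0.1, 8.8]
finger_gap: 0.0248
grasp_force: 30.0
```

```bash
python3 f.py
python3 - <<'E'
from h import *
s=cams.snapshot("wrist")
Z=s["range_z"];v,u=np.mgrid[0:384,0:512]
W=(np.stack([(u-s["cx"])/s["fx"]*Z,(v-s["cy"])/s["fy"]*Z,Z],-1)-np.array(s["t"]))@np.array(s["R"])
X=W@np.array([.909,-.417,0])*1000-530.2;Y=W@np.array([.417,.909,0])*1000-292.3;Zm=W[...,2]*1000
m=(abs(Y-100)<20)&(Zm>15)&(Zm<75)&(X>-170)&(X<-100)&(Z>0)   # door inner face
a=np.polyfit(X[m],Zm[m],1);print(m.sum(),a,"theta from vertical",np.pi/2-np.arctan(-a[0]), "rms",np.std(Zm[m]-np.polyval(a,X[m])))
E
```

```text
t 21.85 tipz mm 61.0 F tool [-0.97 -1.95 -8.81] torque tool [ 0.5  -0.4   0.03] along cup x mm 338.4 along y 348.3
2710 [-0.27121551 -2.28620782] theta from vertical 1.3059519221368592 rms 0.7408465265709845
```

The stop is firm, and depth on the door's inner face gives 1.306 rad, so it is fully down. Lifting off and returning to the rack.

Emit:
apply_moves --pt "0 0 0 0 0 -3 10" --pt "0 0 0 0 0 -12 10" --pt "0 0 0 0 0 -30 10" --pt "0 0 0 0 0 -40 10" --pt "0 0 0 0 0 -35 10" --pt "0 0 8.5 0 0 -20 10" --pt "0 0 8.5 0 0 0 10" --pt "0 0 8.5 0 0 0 10"

```text
time_s: 22.7
eef_pos: [0.453, 0.1755, 0.3064]
ee_rot: [3.141, -0.002, 0.683]
force: [0.7, 0.1, -1.0]
finger_gap: 0.0249
grasp_force: 30.0
```

Emit:
apply_moves --pt "0 0 8.5 0 0 0 10" --pt "0 0 8.5 0 0 0 10" --pt "0 0 8.5 0 0 0 10" --pt "0 0 8.5 0 0 0 10" --pt "0 0 7.7 0 0 0 10" --pt "0 0 0 0 15 0 10" --pt "0 0 0 0 30 0 10" --pt "0 0 0 0 40 0 10"

```text
time_s: 23.5
eef_pos: [0.4492, 0.0895, 0.3051]
ee_rot: [-3.142, -0.0, -0.031]
force: [1.1, -0.2, -0.9]
finger_gap: 0.025
grasp_force: 30.0
```

Emit:
apply_moves --pt "0 0 0 0 45 0 10" --pt "0 0 0 0 45 0 10" --pt "0 0 0 0 45 0 10" --pt "0 0 0 0 45 0 10" --pt "0 0 0 0 45 0 10" --pt "0 0 0 0 45 0 10" --pt "0 0 0 0 40 0 10" --pt "0 0 0 0 30 0 10"

```text
time_s: 24.3
eef_pos: [0.4351, -0.2524, 0.3052]
ee_rot: [3.141, -0.0, -0.035]
force: [0.2, 0.7, -0.9]
finger_gap: 0.0246
grasp_force: 30.0
```

Run:
```python
from h import *
togo([.4454,-.2817,.255],-2.18)
```

```text
pos [ 0.4351 -0.2524  0.3052] rpy [ 3.1408e+00 -1.0000e-04 -3.4800e-02] t 24.3 F [ 0.2  0.7 -0.9] gap 0.0246
tool shift mm [11.3 28.9 50.2]
turn deg [ 0.04 -0.01  0.18]
```

Emit:
apply_moves --pt "0 0 0.2 5 15 0 10" --pt "0 0 0 6.3 13.9 0 10" --pt "0 0 0 0 0 20 10" --pt "0 0 0 0 0 20 10" --pt "0 0 0 0 0 6 10" --pt "0 0 0 0 0 0 10"

```text
time_s: 24.9
eef_pos: [0.4464, -0.2779, 0.2581]
ee_rot: [-3.141, 0.002, -0.04]
force: [0.1, -0.1, -0.1]
finger_gap: 0.0251
grasp_force: 30.0
```

Run:
```python
from h import *
np.set_printoptions(precision=4,suppress=True)
togo([.4454,-.2817,.1494],-2.18)
ims=[]
for n in ["wrist","side"]:
    s=cams.snapshot(n)
    for q,h in [("driver_tip",.1545),("rack_hole",.135)]:
        for d in nets.place_of(s,q)[:2]:
            r,c=d["centre"]; print(n,q,round(d["p"],2),[round(c),round(r)],atz(s,c,r,h))
    e=proj(s,[.4454,-.2817,.1545]);k=proj(s,[.4454,-.2817,.135]);print("expect",e,k)
    u,v=map(int,k); u0=min(max(u-50,0),412);v0=min(max(v-60,0),284)
    ims.append(cv2.resize(s["pixels"][v0:v0+100,u0:u0+100],(400,400),interpolation=cv2.INTER_CUBIC))
save({"pixels":np.hstack(ims)},"w8.png")
```

```text
pos [ 0.4464 -0.2779  0.2581] rpy [-3.1406  0.0015 -0.04  ] t 24.9 F [ 0.1 -0.1 -0.1] gap 0.0251
tool shift mm [ -0.7   3.9 108.7]
turn deg [-0.06  0.09 -0.11]
wrist driver_tip 0.79 [192, 231] [ 0.4079 -0.2125  0.1545]
wrist driver_tip 0.73 [259, 195] [ 0.443  -0.2801  0.1545]
wrist rack_hole 0.78 [259, 190] [ 0.4424 -0.2801  0.135 ]
expect [260.9443 192.3213] [260.7477 187.0112]
side driver_tip 0.81 [385, 211] [ 0.4284 -0.2737  0.1545]
side driver_tip 0.71 [337, 268] [ 0.1778 -0.1692  0.1545]
side rack_hole 0.68 [387, 213] [ 0.4506 -0.2836  0.135 ]
expect [387.7565 207.7488] [386.4166 214.1596]
```

View pics/w8.png

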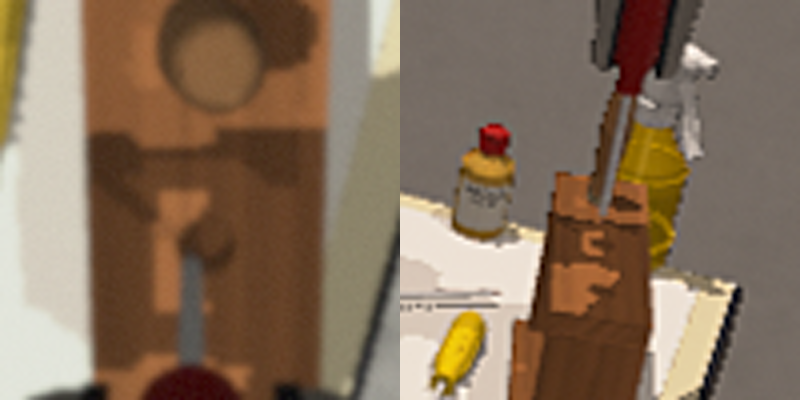

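The tip (wrist crop 192,258) is just left of the hole (210,240), which matches the 3.9 mm still to go in tool y. Correcting, then checking.

Emit:
apply_moves --pt "0 0 0 -0.7 2 0 10" --pt "0 0 0 0 1.9 0 10" --pt "0 0 0 0 0 0 10" --pt "0 0 0 0 0 0 10"

```text
time_s: 25.6
eef_pos: [0.4456, -0.2826, 0.2587]
ee_rot: [-3.142, 0.0, -0.042]
force: [0.7, -0.3, -0.0]
finger_gap: 0.025
grasp_force: 30.0
```

Emit:
apply_moves --pt "0 0 0 0 -0.8 5 10" --pt "0 0 0 0 0 5 10" --pt "0 0 0 0 0 5 10" --pt "0 0 0 0 0 5 10" --pt "0 0 0 0 0 5 10" --pt "0 0 0 0 0 5 10" --pt "0 0 0 0 0 0 10"

```text
time_s: 26.3
eef_pos: [0.4453, -0.2815, 0.2279]
ee_rot: [-3.141, 0.001, -0.042]
force: [0.5, 0.5, 0.4]
finger_gap: 0.0249
grasp_force: 30.0
```

Tip is about 11 mm below the mouth and free. Going on down.

Emit:
apply_moves --pt "0 0 0 0 0 10 10" --pt "0 0 0 0 0 15 10" --pt "0 0 0 0 0 15 10" --pt "0 0 0 0 0 12 10" --pt "0 0 0 0 0 8 10" --pt "0 0 0 0 0 6 10" --pt "0 0 0 0 0 4 10" --pt "0 0 0 0 0 0 10"

```text
time_s: 27.1
eef_pos: [0.4456, -0.2817, 0.1584]
ee_rot: [-3.141, 0.0, -0.042]
force: [0.3, -0.1, -0.5]
finger_gap: 0.0247
grasp_force: 30.0
```

Emit:
apply_moves --pt "0 0 0 0 0 2 10" --pt "0 0 0 0 0 2 10" --pt "0 0 0 0 0 2 10" --pt "0 0 0 0 0 0 10"

```text
time_s: 27.5
eef_pos: [0.4456, -0.2817, 0.1526]
ee_rot: [-3.141, 0.0, -0.042]
force: [0.2, 0.6, -1.4]
finger_gap: 0.0249
grasp_force: 30.0
```

Emit:
apply_moves --pt "0 0 0 0 0 1 10" --pt "0 0 0 0 0 1 10" --pt "0 0 0 0 0 0.7 10" --pt "0 0 0 0 0 0 10"

```text
time_s: 27.9
eef_pos: [0.4456, -0.2817, 0.1499]
ee_rot: [-3.141, 0.0, -0.042]
force: [-0.4, -0.4, -1.6]
finger_gap: 0.0248
grasp_force: 30.0
```

Emit:
apply_moves --pt "0 0 0 0 0 0.5 10" --pt "0 0 0 0 0 0.5 10" --pt "0 0 0 0 0 0 10"

```text
time_s: 28.2
eef_pos: [0.4457, -0.2818, 0.1493]
ee_rot: [3.142, -0.0, -0.042]
force: [-1.4, 1.3, 4.7]
finger_gap: 0.0247
grasp_force: 30.0
```

Emit:
apply_moves --pt "0 0 0 0 0 0.5 10" --pt "0 0 0 0 0 0.5 10" --pt "0 0 0 0 0 0 10"

```text
time_s: 28.5
eef_pos: [0.4458, -0.2817, 0.1493]
ee_rot: [3.141, -0.0, -0.042]
force: [-4.7, 2.5, 14.5]
finger_gap: 0.0248
grasp_force: 30.0
```

Seated. I'll ease off 1 mm, open gradually, then lift.

Emit:
apply_moves --pt "0 0 0 0 0 -1 10" --pt "0 0 0 0 0 0 26" --pt "0 0 0 0 0 0 30" --pt "0 0 0 0 0 0 40" --pt "0 0 0 0 0 0 70" --pt "0 0 0 0 0 0 91" --pt "0 0 0 0 0 0 91" --pt "0 0 0 0 0 0 91"

```text
time_s: 29.3
eef_pos: [0.4457, -0.2817, 0.149]
ee_rot: [-3.142, 0.0, -0.042]
force: [0.4, 0.0, 0.3]
finger_gap: 0.0681
grasp_force: 0.0
```

Emit:
apply_moves --pt "0 0 0 0 0 0 91" --pt "0 0 0 0 0 0 91" --pt "0 0 0 0 0 0 91" --pt "0 0 0 0 0 0 91"

```text
time_s: 29.7
eef_pos: [0.4457, -0.2817, 0.149]
ee_rot: [3.142, -0.0, -0.042]
force: [1.0, 0.0, -0.0]
finger_gap: 0.0906
grasp_force: 0.0
```

Emit:
apply_moves --pt "0 0 0 0 0 -10 91" --pt "0 0 0 0 0 -30 91" --pt "0 0 0 0 0 -40 91" --pt "0 0 0 0 0 -40 91" --pt "0 0 0 0 0 -40 91" --pt "0 0 0 0 20 -20 91" --pt "0 0 0 -20 20 0 91" --pt "0 0 0 0 0 0 91"

```text
time_s: 30.5
eef_pos: [0.4229, -0.3225, 0.3306]
ee_rot: [3.14, -0.001, -0.043]
force: [-0.1, 0.3, -0.3]
finger_gap: 0.0907
grasp_force: 0.0
```

Run:
```python
from h import *
togo(None)
a=cams.snapshot("top")["pixels"][120:340,190:410]; b=cams.snapshot("side")["pixels"][110:330,200:440]
save({"pixels":np.hstack([cv2.resize(a,(400,400),interpolation=2),cv2.resize(b,(400,400),interpolation=2)])},"w9.png")
```

```text
pos [ 0.4229 -0.3225  0.3306] rpy [ 3.1397e+00 -1.0000e-03 -4.3300e-02] t 30.5 F [-0.1  0.3 -0.3] gap 0.0907
```

View pics/w9.png

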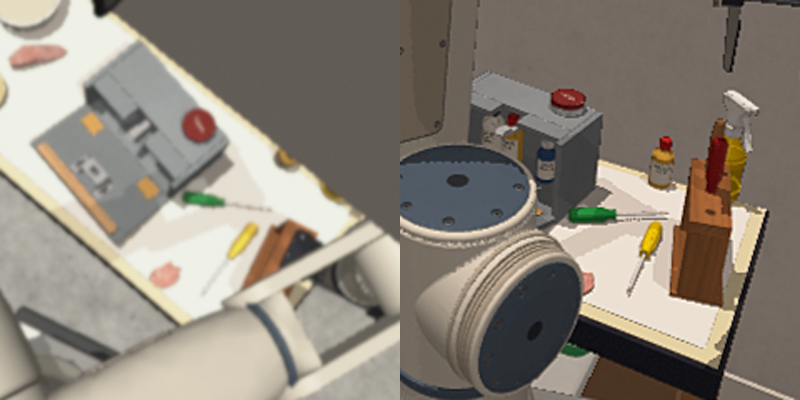

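The door lies fully down, the red driver hangs upright in the middle hole, and the arm is clear. Handing in.

```bash
python3 -c "
from cell import order
print(order.hand_in())"
```

```text
the job is handed in; nothing more can be done
None
```

The cupboard is open with its door down at the stop, the red screwdriver hangs back in the rack's middle hole, and the job was handed in at about 31 s with no verdict returned; the green and yellow look-alikes fell over during my first move, without the arm going near them or feeling any contact.

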